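# Set a lift-lock striker plate on the sighting gauge and index its shutter one stop

### The job

Hang the zinc striker plate on the two brass pins of the blue sighting gauge, both holes over their pins and the plate lying flat on the steel shoulders, with its upright lip on the side away from the shutter's black grip. Then, with the plate in place, slide the shutter by its grip one stop onwards, away from the pins, until it clicks into the very next stop and no further, and let go. Leave the other parts on the table where they are.

Things in the scene. Friction and masses are not known exactly. Their poses are not given: they have to be found in the camera images.
- gauge: Blue steel block fixed to the table, 144 mm (its x) by 270 mm (its y, -95 to +175) by 40 mm high. Origin: on the table under the round port; z up. On top a shutter channel along y between rails (x = +-32, 8 wide, tops z 50) and two steel shoulders (|x| 40 to 70, |y| under 30, tops z 54), each with a brass pin. White lines at y = 78, 103, 128, 153 mark the grip's middle at the four stops.
- seat (a point): Point midway between the two pins, level with the shoulders' tops (gauge x 0, y 0, z 54 mm); axes as the gauge's. The striker plate's origin is here when it is hung.
- pin_near (a point): Tip (z 76 mm) of the upright brass pin at gauge x -55, y 0: 8 mm diameter, 22 mm tall above its shoulder, the last 4 mm tapered.
- pin_far (a point): Tip of the like pin at gauge x +55, y 0.
- shutter (a joint): Shutter travel in m along the gauge's +y (away from the pins). Sprung stops at 0, 0.025, 0.050, 0.075; it starts at rest in the stop at 0 or at 0.025. Hard ends 2 mm past the outer stops. Between stops it resists with up to about 5 N plus some drag; past half way it springs into the next stop by itself once free.
- shutter_grip (a point): Middle of the top of the shutter's black upright fin (yellow line on top): gauge x 0, y 78 mm + travel, z 83. The fin is 40 mm along x, 10 along y, 37 tall, on the steel shutter plate (54 wide, top z 46, with a blank and three openings). Pinch it across x or y or push it. It stands at least 43 mm from a hung striker plate.
- striker: Loose zinc plate lying flat, 0.18 to 0.28 kg, 146 mm (its x) by 60 (its y) by 6. Origin: middle of its underside; z up. 12 mm round holes at x = +-55, y 0; a 34 by 24 mm window in the middle. An upright lip (|x| under 25, y -30 to -22) rises along one long edge to z 39. Hung, the lip is on the gauge's -y side, so its axes lie along the gauge's.
- striker_lip (a point): Middle of the top of the striker plate's lip (plate x 0, y -26, z 39 mm); the lip is pinched across its 8 mm thickness from above.
- bush0: Loose brass spacer bush, 26 mm diameter, 22 mm tall, bystander. Origin: its underside's centre.
- bush1: As bush0.
- bush2: As bush0.
- switch_housing: Loose cream plastic switch housing, 60 by 95 by 48 mm with a black gland at its +y end, bystander. Origin: its underside's centre.
- lock_lever: Loose red-painted door lock lever, 140 mm long, 12 mm thick, lying flat, bystander. Origin: under its larger round end; the arm runs along its +y.
Mind the look-alikes: they are no part of the job. Leave any orange or purple look-alike of the striker alone.

How it is judged:
By the outcome, as a careful person would: the job done as asked, in the order asked, and still so for the second after the job is handed in, with the robot touching nothing.
It also fails if it takes over 58 s, if anything falls off the work surface, if the arm or the gripper's body presses on something with over 40 N, if the wrist force passes 120 N, or if a joint passes its speed limit or range.

### The arm

A 6-joint arm with a two-finger parallel gripper is mounted at the origin on the work surface. World frame = base frame: x ahead of the robot, y to its left, z up, the work surface at z = 0. Lengths are in m, angles in degrees, forces in N, time in s.
With the tool pointing down it reaches from about 0.375 to 0.9 m from the base axis. Payload 3.1 kg.
Tool frame: the origin (TCP) lies on the centre line of the jaws, within the pads' length; the fingertips stand 25 mm ahead of it and the grasp point (between the pads) lies 6 mm ahead of it; z points along the fingers, y is the line along which they close (so a half turn about z gives the same grasp; the last joint's range is limited). The gripper opens to 87 mm and grips with 3 to 60 N. Pads are 19 mm wide; open, the fingers measure 117 mm over their backs; the gripper's body (75 mm by 190 mm) begins 51 mm behind the grasp point.
Start: joints at [53.256, 30.224, 82.088, -0, 67.689, -10.227], TCP at [0.279, 0.559, 0.248] pointing down, gripper open.
Joint ranges: [-176.69, 176.69], [-43.24, 126.21], [12.49, 139.97], [-82, 262], [0, 151.66], [-163.58, 163.58]. Speed limits (degrees/s): [159.86, 159.86, 180, 180, 180, 180].

### API

Orientations are given as a 3x3 rotation matrix whose columns are the frame's x, y, z axes.
In Python, from rig import * gives the robot as it stands.
- The arm moves only by the tool step_arm, never from a script. Its argument "steps" is a list of rows, each a list of 7 numbers: the shift along the tool's x, y, z normalised to -1 to 1, where 1 is 0.3 m, then the turn, a rotation vector about the tool's x, y, z normalised to -1 to 1, where 1 is 45 degrees, then the gripper's target within -1 to 1 (shut at 1, half-way at 0, fully open at -1). A call has 1 to 8 rows; each row is the pose to reach, as a shift and turn from the pose commanded when the call began, along the tool's axes at that moment; what a row does not reach only later rows make up. A row lasts 1/12 s, in which the tool goes at most 41.7 mm and 7.16 degrees, less where a joint would pass 70% of its speed; a pose out of reach is approached as far as the arm can. A call with a number of a shift or a turn outside -1 to 1 is refused whole. A call with a gripper value outside its range is refused whole. The fingers move at their own pace and stop on an object; the grip force is fixed at half the most. Time passes only in rows, so rows that repeat a pose let the fingers close. It gives the time, the measured TCP pose, the force, the opening and the grip force at its end, in the units of the state.
- read_state(): the state, without advancing time (a new reading comes with each control period).
- capture(name): name is "scene" or "top"; returns a dict with "image" (480x640x3 uint8, red, green, blue), "vertical_fov" (degrees; the focal length in pixels is half the picture's height over the tangent of half this angle, whatever the lens; pixels are square), "cx", "cy" (the principal point, pixels), "world_from_camera" (4x4, takes a point from camera to world coordinates). Camera axes: x right, y down, z forward; pixel columns grow to the right and rows downward; lengths in m; the calibration is good to about 2 mm. A picture is of the moment at which its call begins. There is no depth.
- hand_in(): hands the job in; it is judged then, once.
The state is a dict: "time_s": time; "joint_positions": joint angles; "qvel": joint speeds; "tau": joint torques, N m; "position": TCP position; "tcp_rot": TCP orientation; "force": force on the tool from outside, world axes, zero at the start; "moment": the same for the moment, N m; "opening": opening from 0.0 (shut) to 1.0 (fully open); "grasp_force": force on a finger pad.
Only numpy, scipy, OpenCV 4.12 (cv2) and the standard library are available. Lean on these libraries where they do the work, as an engineer would, in place of code of your own. Each camera call takes 0.05 s, during which the arm holds its last target. There are 200 camera calls.

## Working session

There is one attempt and no reset: what is moved stays moved. The work goes in short steps, Python scripts to look and compute and a tool call to move; the robot and the scene stay as the last step left them, time stands still between calls to the robot, and variables do not carry over. Pictures are saved under pics/ and viewed, at most 10 in all, crops included, and the job is handed in when it is done.

Besides the shell and the picture viewer there is one more tool, called after ">>>" as name(argument=value, ...) on one line, values as JSON. step_arm: Moves the arm, as the interface text tells. Scaled input: -1 to 1 covers 0.3 m each way for a shift and 45 degrees each way for a turn. Its arguments: {"type":"object","properties":{"steps":{"type":"array"}},"required":["steps"]}

```bash
mkdir -p pics; python3 - <<'E'
from rig import *
import cv2,pickle
for n in("scene","top"):
    c=capture(n); cv2.imwrite(f"pics/{n}0.png",c["image"][:,:,::-1]); pickle.dump(c,open(n+"0.pkl","wb"))
    print(n,c["vertical_fov"],c["cx"],c["cy"],c["world_from_camera"].round(4).tolist() if hasattr(c["world_from_camera"],'round') else c["world_from_camera"])
s=read_state();print(s)
E
```

```text
scene 46.42185754096986 320.02748877607274 244.5046717538693 [[0.3622, 0.6515, -0.6666, 1.4097], [0.932, -0.2442, 0.2677, -0.3238], [0.0117, -0.7183, -0.6957, 0.9519], [0.0, 0.0, 0.0, 1.0]]
top 44.39812006367716 314.7539907378883 245.5620519704364 [[-0.0237, -0.9879, 0.1531, 0.3633], [-0.9996, 0.0215, -0.0155, 0.0018], [0.0121, -0.1535, -0.9881, 1.4668], [0.0, 0.0, 0.0, 1.0]]
{'time_s': 0.1, 'joint_positions': array([ 5.32571297e+01,  3.02734657e+01,  8.21505501e+01, -1.71420980e-03,
        6.76910358e+01, -1.02269309e+01]), 'qvel': array([ 7.13787516e-03, -1.30441297e-01, -1.23717835e-01,  6.48113180e-02,
       -1.17783084e-01,  4.79963746e-05]), 'tau': array([ 2.59441840e-04, -4.40982842e+01, -1.77152646e+01,  6.36080280e-02,
        5.33495634e-02, -3.53501889e-05]), 'position': array([0.27862112, 0.55875176, 0.24666297]), 'tcp_rot': array([[-8.94815085e-01,  4.46435407e-01, -1.17907248e-03],
       [ 4.46436843e-01,  8.94813669e-01, -1.62564836e-03],
       [ 3.29303191e-04, -1.98103607e-03, -9.99997984e-01]]), 'force': array([ 0.27817785,  0.23419235, -1.07467557]), 'moment': array([-0.03018066, -0.0220158 , -0.0130279 ]), 'grasp_force': 0.0, 'opening': 0.9968181357684506}
```

View pics/scene0.png

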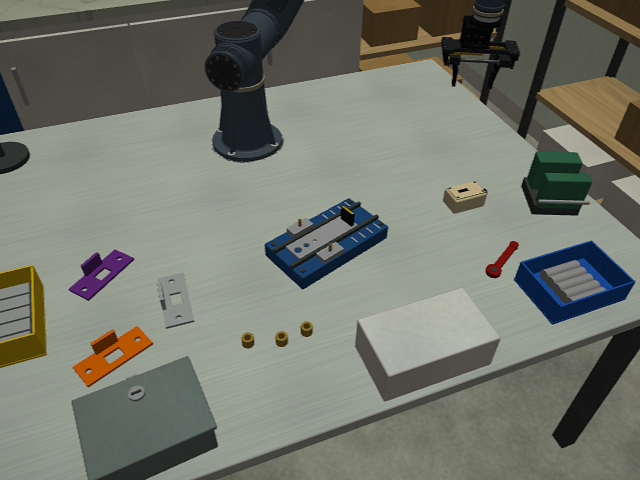

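View pics/top0.png

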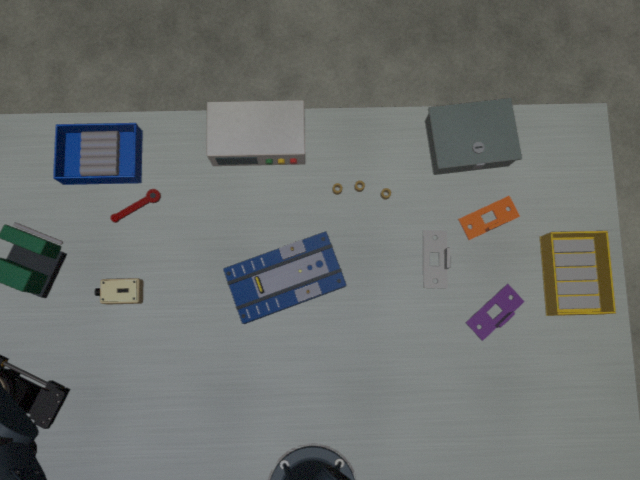

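The striker candidates in the top view are grey at (436,260), orange at (489,217) and purple at (495,312). Grey zinc fits, because orange and purple are named as look-alikes. I'll confirm it in an enlarged crop.

```bash
python3 - <<'E'
import cv2,numpy as np
t=cv2.imread("pics/top0.png");s=cv2.imread("pics/scene0.png")
r=lambda im,x,y,w,h,k:cv2.resize(im[y:y+h,x:x+w],None,fx=k,fy=k,interpolation=cv2.INTER_CUBIC)
a=r(t,415,222,44,75,8); b=r(s,150,265,50,75,8)   # 352x600, 400x600
cv2.imwrite("pics/striker.png",np.hstack([a,b]))
cv2.imwrite("pics/gtop.png",r(t,218,228,133,100,6))
cv2.imwrite("pics/gscene.png",r(s,260,193,133,100,6))
E
```

```text
(no output)
```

View pics/striker.png

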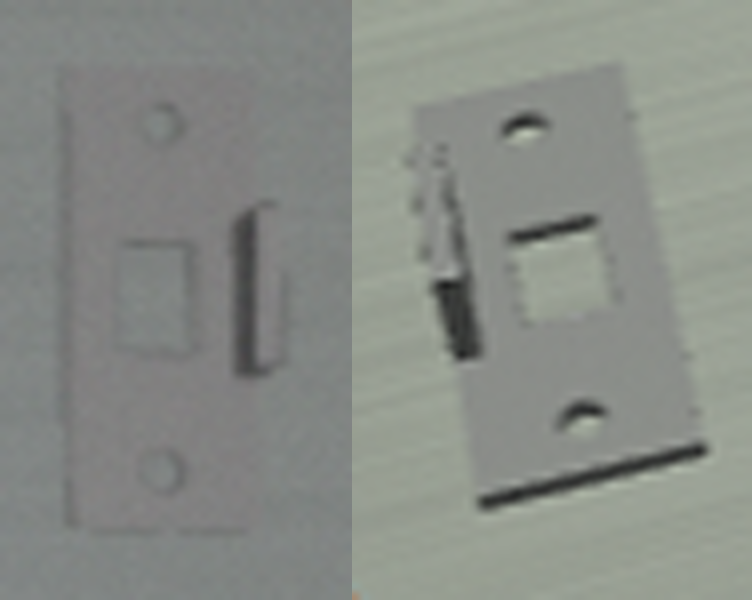

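View pics/gtop.png

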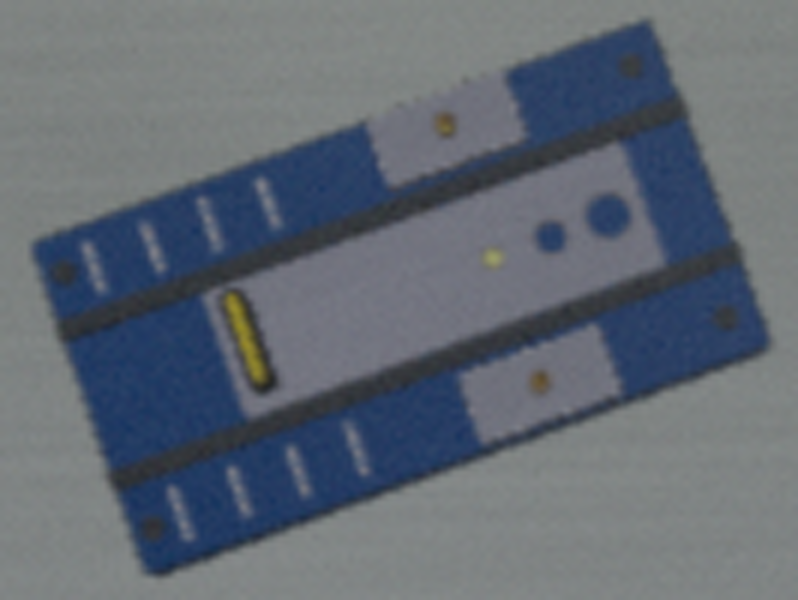

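View pics/gscene.png

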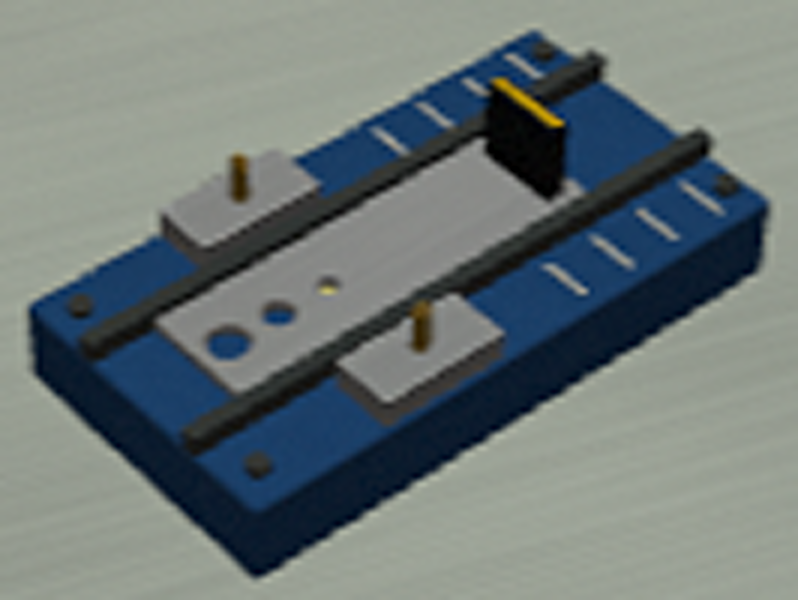

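The grey plate at top (436,260) is the zinc striker, with holes at crop (165,123) and (162,471) and its lip on the right. In the gauge crops the pin tips are at (445,122) and (540,379) in the top view, and the grip is level with the first or second line. Next I'll fit the poses.

```bash
cat > h.py <<'E'
import numpy as np,pickle
from scipy.optimize import least_squares
def proj(c,P):
    T=np.linalg.inv(np.array(c["world_from_camera"])); q=P@T[:3,:3].T+T[:3,3]
    f=240/np.tan(np.radians(c["vertical_fov"]/2))
    return np.c_[f*q[:,0]/q[:,2]+c["cx"],f*q[:,1]/q[:,2]+c["cy"]]
def place(p,P,z=0):
    a=p[2];R=np.array([[np.cos(a),-np.sin(a),0],[np.sin(a),np.cos(a),0],[0,0,1]])
    return P@R.T+[p[0],p[1],z]
def full(uv,k,x0,y0): return (np.array(uv,float)+.5)/k-.5+[x0,y0]
E
cat > fit.py <<'E'
from h import *
t=pickle.load(open("top0.pkl","rb"));s=pickle.load(open("scene0.pkl","rb"))
G=np.array([[72,175,40],[72,-95,40],[-72,-95,40],[-72,175,40],[55,0,76],[-55,0,76]])/1e3
gt=full([[33,242],[652,18],[772,348],[150,577],[445,122],[540,379]],6,218,228)
gs=full([[768,208],[258,512],[32,310],[535,31],[422,305],[238,156]],6,260,193)
S=np.array([[55,0,6],[-55,0,6],[73,30,6],[-73,30,6],[73,-30,6],[-73,-30,6]])/1e3
st=full([[163,123],[162,471],[60,66],[68,528],[252,66],[250,532]],8,415,222)
ss=full([[583-352,417],[526-352,128],[706-352,443],[622-352,62],[478-352,497],[413-352,105]],8,150,265)
for n,M,ut,us,x0 in(("gauge",G,gt,gs,[.5,.1,.3]),("striker",S,st,ss,[.5,-.25,0])):
    for cs in([(t,ut)],[(s,us)],[(t,ut),(s,us)]):
        r=least_squares(lambda p:np.concatenate([(proj(c,place(p,M))-u).ravel() for c,u in cs]),x0,loss="soft_l1")
        print(n,(r.x[:2]*1e3).round(1),np.degrees(r.x[2]).round(2),r.fun.reshape(-1,2).round(1).tolist())
    if n=="gauge":
        for c,u in((t,full([[248,341]],6,218,228)),(s,full([[528,102]],6,260,193))):
            q=least_squares(lambda d:(proj(c,place(r.x,np.array([[0,.078+d[0],.083]])))-u).ravel(),[0]); print("travel",q.x,q.fun)
E
python3 fit.py
```

```text
gauge [522.6  16.7] 18.84 [[-0.6, 0.0], [0.1, -0.1], [0.7, -0.3], [-0.8, 0.2], [0.3, -0.1], [0.2, 0.3]]
gauge [524.2  17.5] 19.07 [[1.1, -1.0], [-0.3, 0.9], [-1.4, -0.5], [-0.1, -0.5], [0.2, 0.4], [0.3, 0.2]]
gauge [523.1  17.1] 18.93 [[-0.8, -0.1], [-0.2, -0.3], [0.5, -0.6], [-0.9, 0.0], [0.0, -0.3], [0.1, 0.0], [0.9, -1.1], [-0.8, 0.6], [-1.7, -0.8], [-0.2, -0.7], [-0.2, 0.1], [0.0, -0.0]]
travel [0.02471475] [-0.25428147 -0.69554313]
travel [0.02607546] [0.12856265 0.23046606]
striker [ 550.1 -321. ] -2.69 [[-0.6, 0.1], [-0.2, -0.0], [0.4, -0.1], [-0.4, -0.2], [0.0, 0.5], [0.9, -0.1]]
striker [ 549.2 -320.8] -2.8 [[-0.0, 0.2], [0.1, -0.1], [0.0, -0.1], [0.2, -0.3], [-0.1, 0.1], [-0.2, 0.2]]
striker [ 549.7 -320.8] -2.76 [[-0.7, 0.2], [-0.2, 0.1], [0.3, 0.0], [-0.4, -0.1], [0.0, 0.6], [0.8, 0.0], [-0.0, 0.4], [0.1, 0.1], [0.1, 0.0], [0.2, -0.2], [-0.0, 0.3], [-0.2, 0.4]]
```

The gauge is at (523.1, 17.1) mm with yaw 18.9°. The shutter is in the stop at 0.025, so the target is 0.050. The striker is at (549.7, −320.8) mm with yaw −2.8°.

```bash
cat > go.py <<'E'
import sys
from rig import *
from h import np
from scipy.spatial.transform import Rotation as R
def delta(x,y,z,yaw):   # mm, yaw of tool y in deg
    s=read_state();p=np.array(s["position"]);Q=np.array(s["tcp_rot"])
    a=np.radians(yaw);Y=np.array([np.cos(a),np.sin(a),0]);Z=np.array([0,0,-1]);T=np.c_[np.cross(Y,Z),Y,Z]
    d=Q.T@(np.array([x,y,z])/1e3-p)/.3; w=R.from_matrix(Q.T@T).as_rotvec(degrees=True)/45
    print("at",(p*1e3).round(1),"F",np.round(s["force"],1),"t",s["time_s"],"open",round(s["opening"],3),"grip",round(s["grasp_force"],1))
    print("shift",d.round(4).tolist(),"turn",w.round(4).tolist())
if __name__=="__main__": delta(*map(float,sys.argv[1:5]))
E
python3 go.py 548.4 -346.8 120 87.24
```

```text
at [278.6 558.8 246.7] F [ 0.3  0.2 -1.1] t 0.1 open 0.997 grip 0.0
shift [-2.1524, -2.2987, 0.4261] turn [-0.0024, -0.0009, -0.5279]
```

>>> step_arm(steps=[[-0.75,-0.8,0,0,0,-0.53,-0.3],[-0.75,-0.8,0,0,0,-0.53,-0.3],[-0.75,-0.8,0,0,0,-0.53,-0.3],[-0.75,-0.8,0,0,0,-0.53,-0.3],[-0.75,-0.8,0,0,0,-0.53,-0.3],[-0.75,-0.8,0,0,0,-0.53,-0.3],[-0.75,-0.8,0,0,0,-0.53,-0.3],[-0.75,-0.8,0,0,0,-0.53,-0.3]])

```text
time_s: 0.77
position: [0.373, 0.2421, 0.2474]
tcp_rot: [[-0.999, 0.046, -0.0], [0.046, 0.999, -0.0], [0.0, -0.0, -1.0]]
force: [1.0, -0.2, 0.2]
opening: 0.656
grasp_force: 0.0
```

```bash
python3 go.py 548.4 -346.8 120 87.24
```

```text
at [373.  242.1 247.4] F [ 1.  -0.2  0.2] t 0.7667 open 0.656 grip 0.0
shift [-0.6746, -1.9338, 0.425] turn [-0.0004, -0.0005, 0.0027]
```

>>> step_arm(steps=[[-0.35,-1,0,0,0,0,-0.3],[-0.35,-1,0,0,0,0,-0.3],[-0.35,-1,0,0,0,0,-0.3],[-0.35,-1,0,0,0,0,-0.3],[-0.35,-1,0,0,0,0,-0.3],[-0.35,-1,0,0,0,0,-0.3],[-0.35,-1,0,0,0,0,-0.3],[-0.35,-1,0,0,0,0,-0.3]])

```text
time_s: 1.43
position: [0.4654, -0.0645, 0.2476]
tcp_rot: [[-0.999, 0.049, 0.002], [0.049, 0.999, -0.002], [-0.002, -0.002, -1.0]]
force: [0.3, 1.2, 0.3]
opening: 0.654
grasp_force: 0.0
```

>>> step_arm(steps=[[-0.32,-0.92,0.42,0,0,0,-0.3],[-0.32,-0.92,0.42,0,0,0,-0.3],[-0.32,-0.92,0.42,0,0,0,-0.3],[-0.32,-0.92,0.42,0,0,0,-0.3],[-0.32,-0.92,0.42,0,0,0,-0.3],[-0.32,-0.92,0.42,0,0,0,-0.3],[-0.32,-0.92,0.42,0,0,0,-0.3],[-0.32,-0.92,0.42,0,0,0,-0.3]])

```text
time_s: 2.1
position: [0.5474, -0.3444, 0.1193]
tcp_rot: [[-0.999, 0.048, -0.0], [0.048, 0.999, -0.001], [0.0, -0.001, -1.0]]
force: [0.4, -0.1, 0.5]
opening: 0.648
grasp_force: 0.0
```

```bash
python3 go.py 548.4 -346.8 120 87.24
```

```text
at [ 547.4 -344.4  119.3] F [ 0.4 -0.1  0.5] t 2.1 open 0.648 grip 0.0
shift [-0.0039, -0.0078, -0.0023] turn [-0.0008, -0.0002, -0.0004]
```

>>> step_arm(steps=[[-0.004,-0.008,0.1,0,0,0,-0.3],[-0.004,-0.008,0.18,0,0,0,-0.3],[-0.004,-0.008,0.24,0,0,0,-0.3],[-0.004,-0.008,0.278,0,0,0,-0.3],[-0.004,-0.008,0.278,0,0,0,-0.3],[-0.004,-0.008,0.278,0,0,0,-0.3]])

```text
time_s: 2.6
position: [0.5481, -0.3428, 0.0377]
tcp_rot: [[-0.999, 0.046, -0.001], [0.046, 0.999, 0.001], [0.001, 0.001, -1.0]]
force: [-1.0, -0.9, 0.9]
opening: 0.652
grasp_force: 0.0
```

>>> step_arm(steps=[[0,0,0,0,0,0,1],[0,0,0,0,0,0,1],[0,0,0,0,0,0,1],[0,0,0,0,0,0,1],[0,0,0,0,0,0,1],[0,0,0,0,0,0,1],[0,0,0,0,0,0,1],[0,0,0,0,0,0,1]])

```text
time_s: 3.27
position: [0.5484, -0.3435, 0.0383]
tcp_rot: [[-0.999, 0.046, 0.0], [0.046, 0.999, -0.001], [-0.0, -0.001, -1.0]]
force: [-0.2, -1.5, 0.7]
opening: 0.13
grasp_force: 0.7
```

>>> step_arm(steps=[[0,0,0,0,0,0,1],[0,0,0,0,0,0,1],[0,0,0,0,0,0,1],[0,0,0,0,0,0,1],[0,0,0,0,0,0,1]])

```text
time_s: 3.68
position: [0.5484, -0.3436, 0.0383]
tcp_rot: [[-0.999, 0.046, 0.001], [0.046, 0.999, -0.001], [-0.001, -0.001, -1.0]]
force: [0.1, -2.4, 0.9]
opening: 0.089
grasp_force: 30.0
```

```bash
python3 go.py 548.4 -346.8 36 87.24
```

```text
at [ 548.4 -343.6   38.3] F [ 0.1 -2.4  0.9] t 3.6833 open 0.089 grip 30.0
shift [-0.0004, -0.0106, 0.0078] turn [-0.001, 0.0007, 0.0021]
```

>>> step_arm(steps=[[0,0,-0.04,0,0,0,1],[0,0,-0.12,0,0,0,1],[0,0,-0.22,0,0,0,1],[0,0,-0.32,0,0,0,1],[0,0,-0.36,0,0,0,1],[0,0,-0.36,0,0,0,1],[0,0,-0.36,0,0,0,1]])

```text
time_s: 4.27
position: [0.548, -0.3426, 0.1462]
tcp_rot: [[-0.999, 0.046, -0.0], [0.046, 0.999, 0.0], [0.0, 0.0, -1.0]]
force: [0.3, -1.4, -2.7]
opening: 0.088
grasp_force: 30.0
```

```bash
python3 go.py 531.5 -7.5 140 108.93
```

```text
at [ 548.  -342.6  146.2] F [ 0.3 -1.4 -2.7] t 4.2667 open 0.088 grip 30.0
shift [0.1068, 1.1132, 0.0211] turn [0.0005, 0.0, -0.4798]
```

>>> step_arm(steps=[[0.01,0.04,0,0,0,-0.03,1],[0.01,0.12,0,0,0,-0.08,1],[0.02,0.22,0,0,0,-0.14,1],[0.03,0.32,0,0,0,-0.2,1],[0.04,0.42,0,0,0,-0.26,1],[0.05,0.52,0,0,0,-0.32,1],[0.06,0.62,0,0,0,-0.38,1],[0.07,0.7,0,0,0,-0.44,1]])

```text
time_s: 4.93
position: [0.5342, -0.1284, 0.1438]
tcp_rot: [[-0.954, -0.298, -0.006], [-0.298, 0.954, 0.004], [0.005, 0.005, -1.0]]
force: [0.7, -0.5, -1.2]
opening: 0.096
grasp_force: 30.0
```

```bash
python3 go.py 531.5 -7.5 140 108.93
```

```text
at [ 534.2 -128.4  143.8] F [ 0.7 -0.5 -1.2] t 4.9333 open 0.096 grip 30.0
shift [-0.1118, 0.3874, 0.0143] turn [0.007, -0.0059, -0.0349]
```

>>> step_arm(steps=[[-0.03,0.09,0,0,0,-0.01,1],[-0.05,0.18,0,0,0,-0.02,1],[-0.08,0.27,0,0,0,-0.035,1],[-0.1,0.34,0,0,0,-0.035,1],[-0.11,0.385,0,0,0,-0.035,1],[-0.11,0.385,0,0,0,-0.035,1],[-0.11,0.385,0,0,0,-0.035,1],[-0.11,0.385,0,0,0,-0.035,1]])

```text
time_s: 5.6
position: [0.5337, -0.0123, 0.1451]
tcp_rot: [[-0.947, -0.321, -0.002], [-0.321, 0.947, 0.0], [0.002, 0.001, -1.0]]
force: [0.1, -0.8, -2.7]
opening: 0.088
grasp_force: 30.0
```

>>> step_arm(steps=[[0,0,0,0,0,0,1],[0,0,0,0,0,0,1],[0,0,0,0,0,0,1]])

```text
time_s: 5.85
position: [0.5346, -0.0131, 0.146]
tcp_rot: [[-0.948, -0.32, -0.0], [-0.32, 0.948, -0.0], [0.0, 0.0, -1.0]]
force: [-1.1, -0.5, -3.0]
opening: 0.093
grasp_force: 30.0
```

```bash
python3 go.py 531.5 -7.5 140 108.93; python3 - <<'E'
from rig import *
import cv2,pickle,numpy as np
r=lambda im,x,y,w,h,k:cv2.resize(im[y:y+h,x:x+w],None,fx=k,fy=k,interpolation=cv2.INTER_CUBIC)
o=[]
for n in("scene","top"):
    c=capture(n); cv2.imwrite(f"pics/{n}1.png",c["image"][:,:,::-1]); pickle.dump(c,open(n+"1.pkl","wb"));o.append(c["image"][:,:,::-1].copy())
cv2.imwrite("pics/h1.png",np.hstack([r(o[0],255,165,100,110,4),r(o[1],255,215,100,110,4)]))
E
```

```text
at [534.6 -13.1 146. ] F [-1.1 -0.5 -3. ] t 5.85 open 0.093 grip 30.0
shift [0.0038, 0.0211, 0.02] turn [0.0, -0.0002, -0.0066]
```

View pics/h1.png

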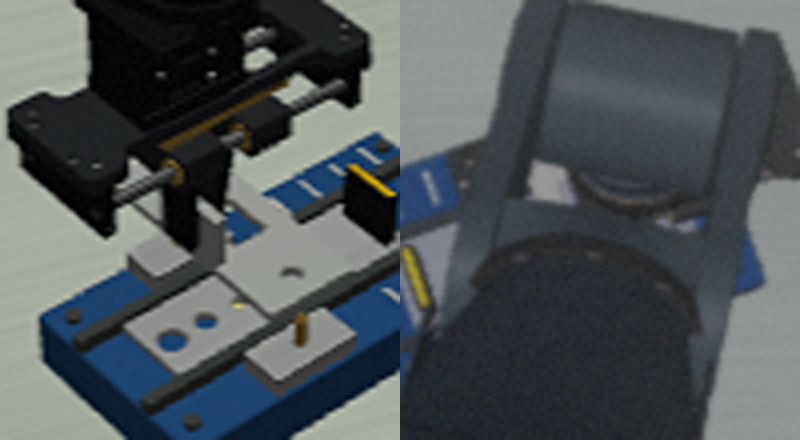

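The top view is blocked by the arm. In the scene crop the plate's far hole is at (293,273) and its outer front corner is at (268,346). I'll compare these with the prediction from the arm pose.

```bash
cat > chk.py <<'E'
from h import *
import cv2
c=pickle.load(open("scene1.pkl","rb"))
tcp=np.array([534.6,-13.1])/1e3;yaw=np.radians(18.66);zb=.146-.0383
R2=np.array([[np.cos(yaw),-np.sin(yaw)],[np.sin(yaw),np.cos(yaw)]])
o=tcp+R2@[0,.026]
print("pred origin",o*1e3)
M=np.array([[55,0,6],[73,-30,6],[73,-30,0],[73,30,6],[17,12,6],[17,-12,6],[25,-30,39],[-25,-30,39]])/1e3
print("pred",((proj(c,place([*o,yaw],M,zb))-[255,165]+.5)*4-.5).round(0).tolist())
print("pins",((proj(c,place([.5231,.0171,np.radians(18.93)],np.array([[.055,0,.076],[-.055,0,.076],[.055,0,.054]])))-[255,165]+.5)*4-.5).round(0).tolist())
im=cv2.imread("pics/scene1.png");a=cv2.resize(im[185:255,290:365],None,fx=8,fy=8,interpolation=cv2.INTER_CUBIC)
cv2.imwrite("pics/h2.png",a)
E
python3 chk.py
```

```text
pred origin [526.28125749  11.5332808 ]
pred [[295.0, 273.0], [274.0, 314.0], [274.0, 322.0], [357.0, 267.0], [267.0, 228.0], [234.0, 246.0], [218.0, 223.0], [161.0, 176.0]]
pins [[300.0, 316.0], [179.0, 216.0], [300.0, 343.0]]
```

View pics/h2.png

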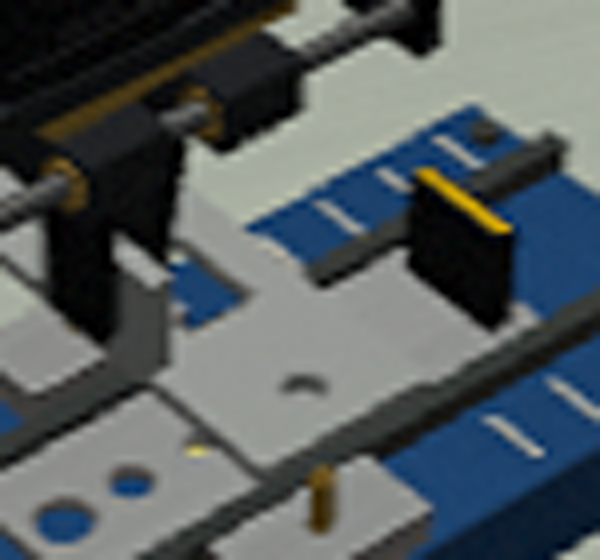

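Prediction and picture agree within about 1 mm. I'll go down to just above the pin tips and check again there, where parallax is small.

>>> step_arm(steps=[[0.001,0.012,0,0,0,-0.006,1],[0.001,0.0235,0.03,0,0,-0.006,1],[0.001,0.0235,0.06,0,0,-0.006,1],[0.001,0.0235,0.09,0,0,-0.006,1],[0.001,0.0235,0.09,0,0,-0.006,1],[0.001,0.0235,0.09,0,0,-0.006,1],[0.001,0.0235,0.09,0,0,-0.006,1]])

```text
time_s: 6.53
position: [0.532, -0.0057, 0.1188]
tcp_rot: [[-0.946, -0.325, -0.0], [-0.325, 0.946, 0.0], [0.0, 0.0, -1.0]]
force: [0.6, 0.1, -2.2]
opening: 0.089
grasp_force: 30.0
```

```bash
python3 go.py 532.0 -7.4 118 108.93; python3 - <<'E'
from rig import *
import cv2,pickle,numpy as np
c=capture("scene");im=c["image"][:,:,::-1].copy(); pickle.dump(c,open("scene2.pkl","wb"));cv2.imwrite("pics/scene2.png",im)
cv2.imwrite("pics/h3.png",cv2.resize(im[195:257,290:355],None,fx=9,fy=9,interpolation=cv2.INTER_CUBIC))
E
```

```text
at [532.   -5.7 118.8] F [ 0.6  0.1 -2.2] t 6.5333 open 0.089 grip 30.0
shift [0.0019, -0.0053, 0.0027] turn [0.0003, -0.0005, 0.0011]
```

View pics/h3.png

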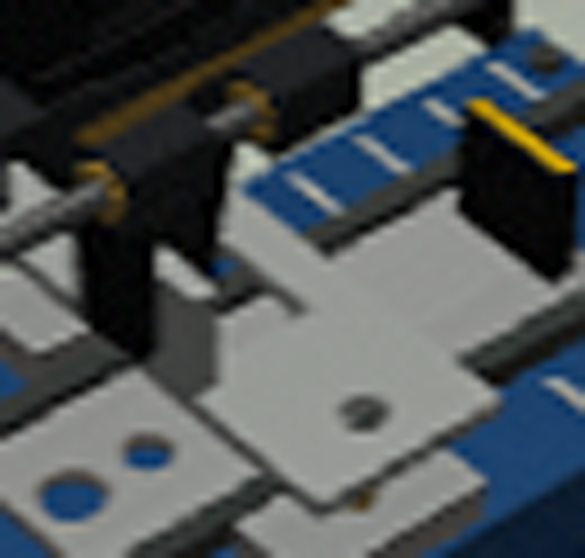

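```bash
python3 - <<'E'
from h import *
c=pickle.load(open("scene2.pkl","rb"))
f=lambda uv,z:least_squares(lambda p:(proj(c,np.array([[p[0],p[1],z]]))-uv).ravel(),[.55,.03]).x*1e3
h=full([[363,413]],9,290,195)
print("hole",f(h,.0865),"z-2mm",f(h,.0845))
print("pin scene",f(full([[422,304]],6,260,193),.076),f(full([[321,469]],8,290,185),.076))
t=pickle.load(open("top0.pkl","rb"));c=t
print("pins top",f(full([[445,122]],6,218,228),.076),f(full([[540,379]],6,218,228),.076))
c=pickle.load(open("scene0.pkl","rb"));print("near scene",f(full([[238,156]],6,260,193),.076))
a=np.radians(18.96)
o=np.array([532.0-26*np.sin(a)*1,-5.7+26*np.cos(a)])
print("pred plate origin",o,"hole",o+55*np.array([np.cos(a),np.sin(a)]))
E
```

```text
hole [575.98524568  34.67574594] z-2mm [574.0586534   35.50419269]
pin scene [574.39416274  35.65577179] [574.02425555  35.24744563]
pins top [574.39792175  35.08044756] [471.15485562  -0.52732411]
near scene [471.13830898  -0.79037401]
pred plate origin [523.55239255  18.8893865 ] hole [575.56840246  36.75932533]
```

>>> step_arm(steps=[[0.004,0,0,0,0,0,1],[0.004,0,0.006,0,0,0,1],[0.004,0,0.012,0,0,0,1],[0.004,0,0.018,0,0,0,1],[0.004,0,0.024,0,0,0,1],[0.004,0,0.03,0,0,0,1],[0.004,0,0.03,0,0,0,1]])

```text
time_s: 7.17
position: [0.5306, -0.0061, 0.1097]
tcp_rot: [[-0.946, -0.325, -0.001], [-0.325, 0.946, 0.0], [0.001, 0.0, -1.0]]
force: [0.4, 0.5, -2.6]
opening: 0.088
grasp_force: 30.0
```

```bash
python3 go.py 532.0 -7.4 92.3 108.96
```

```text
at [530.6  -6.1 109.7] F [ 0.4  0.5 -2.6] t 7.1667 open 0.088 grip 30.0
shift [-0.003, -0.0058, 0.058] turn [0.0006, -0.0009, 0.0003]
```

>>> step_arm(steps=[[0,0,0.008,0,0,0,1],[0,0,0.016,0,0,0,1],[0,0,0.024,0,0,0,1],[0,0,0.032,0,0,0,1],[0,0,0.04,0,0,0,1],[0,0,0.046,0,0,0,1],[0,0,0.046,0,0,0,1]])

```text
time_s: 7.75
position: [0.5306, -0.006, 0.0959]
tcp_rot: [[-0.946, -0.325, -0.001], [-0.325, 0.946, 0.0], [0.001, 0.001, -1.0]]
force: [1.3, 0.3, -3.0]
opening: 0.087
grasp_force: 30.0
```

```bash
python3 go.py 532.0 -7.4 92.3 108.96
```

```text
at [530.6  -6.   95.9] F [ 1.3  0.3 -3. ] t 7.75 open 0.087 grip 30.0
shift [-0.003, -0.0059, 0.0119] turn [0.0006, -0.0011, 0.0005]
```

>>> step_arm(steps=[[0,0,0.005,0,0,0,1],[0,0,0.01,0,0,0,1],[0,0,0.013,0,0,0,1],[0,0,0.013,0,0,0,1],[0,0,0.013,0,0,0,1]])

```text
time_s: 8.17
position: [0.5309, -0.0061, 0.0925]
tcp_rot: [[-0.946, -0.325, 0.0], [-0.325, 0.946, -0.0], [-0.0, -0.0, -1.0]]
force: [0.1, 0.5, -3.0]
opening: 0.088
grasp_force: 30.0
```

>>> step_arm(steps=[[0,0,0.003,0,0,0,1],[0,0,0.006,0,0,0,1],[0,0,0.006,0,0,0,1]])

```text
time_s: 8.42
position: [0.531, -0.0061, 0.0922]
tcp_rot: [[-0.946, -0.325, 0.001], [-0.325, 0.946, -0.0], [-0.001, -0.0, -1.0]]
force: [-2.3, -0.7, 9.5]
opening: 0.091
grasp_force: 30.0
```

Contact with the shoulders at the expected height, so I'll release to partly open and back off upwards.

>>> step_arm(steps=[[0,0,-0.004,0,0,0,0.3],[0,0,-0.004,0,0,0,0.3],[0,0,-0.004,0,0,0,0.3],[0,0,-0.004,0,0,0,0.3],[0,0,-0.004,0,0,0,0.3],[0,0,-0.004,0,0,0,0.3]])

```text
time_s: 8.92
position: [0.5308, -0.0061, 0.0916]
tcp_rot: [[-0.946, -0.325, -0.0], [-0.325, 0.946, 0.0], [0.0, 0.0, -1.0]]
force: [-1.0, -0.1, -0.1]
opening: 0.342
grasp_force: 0.0
```

>>> step_arm(steps=[[0,0,-0.03,0,0,0,0.3],[0,0,-0.08,0,0,0,0.3],[0,0,-0.16,0,0,0,0.3],[0,0,-0.25,0,0,0,0.3],[0,0,-0.28,0,0,0,0.3],[0,0,-0.28,0,0,0,0.3]])

```text
time_s: 9.42
position: [0.5327, -0.0064, 0.1786]
tcp_rot: [[-0.946, -0.325, 0.006], [-0.325, 0.946, -0.001], [-0.005, -0.003, -1.0]]
force: [0.8, 0.3, 0.2]
opening: 0.354
grasp_force: 0.0
```

```bash
python3 go.py 489.3 115.8 178 18.96; python3 - <<'E'
from rig import *
import cv2,pickle,numpy as np
c=capture("scene");im=c["image"][:,:,::-1].copy()
cv2.imwrite("pics/h4.png",cv2.resize(im[190:290,260:393],None,fx=6,fy=6,interpolation=cv2.INTER_CUBIC))
E
```

```text
at [532.7  -6.4 178.6] F [0.8 0.3 0.2] t 9.4167 open 0.354 grip 0.0
shift [0.0042, 0.4323, 0.0006] turn [0.0021, 0.0089, 2.0006]
```

View pics/h4.png

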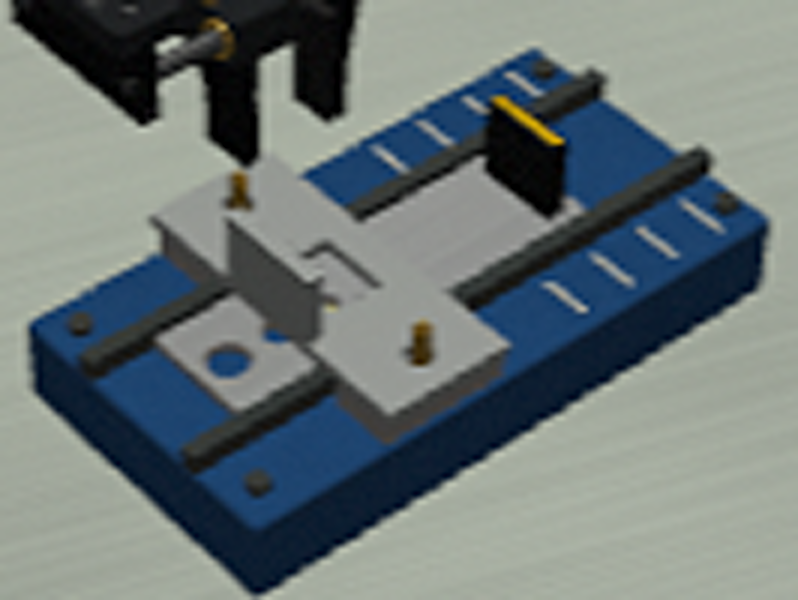

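The plate hangs flat with both pins through, at crop (238,190) and (422,342). Its lip is on the side away from the grip, and the shutter hasn't moved. Now the shutter.

>>> step_arm(steps=[[0.005,0.08,0,0,0,0,0.2],[0.005,0.2,0,0,0,0,0.2],[0.005,0.32,0,0,0,0,0.2],[0.005,0.429,0,0,0,0,0.2],[0.005,0.429,0.08,0,0,0,0.2],[0.005,0.429,0.1,0,0,0,0.2],[0.005,0.429,0.1,0,0,0,0.2],[0.005,0.429,0.1,0,0,0,0.2]])

```text
time_s: 10.13
position: [0.4873, 0.1145, 0.1448]
tcp_rot: [[-0.946, -0.325, -0.003], [-0.325, 0.946, -0.0], [0.003, 0.001, -1.0]]
force: [-0.9, -0.8, -0.1]
opening: 0.401
grasp_force: 0.0
```

```bash
python3 go.py 489.3 114.6 77 108.96
```

```text
at [487.3 114.5 144.8] F [-0.9 -0.8 -0.1] t 10.1333 open 0.401 grip 0.0
shift [-0.0071, -0.0021, 0.2261] turn [0.0008, -0.0032, -0.0005]
```

Aligned above the grip, so I'll go down and pinch.

>>> step_arm(steps=[[-0.004,-0.001,0.06,0,0,0,0.2],[-0.004,-0.001,0.12,0,0,0,0.2],[-0.004,-0.001,0.18,0,0,0,0.2],[-0.004,-0.001,0.22,0,0,0,0.2],[-0.004,-0.001,0.22,0,0,0,0.2],[-0.004,-0.001,0.22,0,0,0,0.2]])

```text
time_s: 10.63
position: [0.4893, 0.1143, 0.0798]
tcp_rot: [[-0.946, -0.324, -0.001], [-0.324, 0.946, -0.0], [0.001, 0.0, -1.0]]
force: [0.2, -0.7, 0.2]
opening: 0.397
grasp_force: 0.0
```

```bash
python3 go.py 489.3 114.6 77 108.96
```

```text
at [489.3 114.3  79.8] F [ 0.2 -0.7  0.2] t 10.6333 open 0.397 grip 0.0
shift [-0.0004, 0.001, 0.0092] turn [0.0001, -0.0007, -0.0017]
```

>>> step_arm(steps=[[0,0,0,0,0,0,0.8],[0,0,0,0,0,0,0.9],[0,0,0,0,0,0,1],[0,0,0,0,0,0,1],[0,0,0,0,0,0,1],[0,0,0,0,0,0,1],[0,0,0,0,0,0,1],[0,0,0,0,0,0,1]])

```text
time_s: 11.3
position: [0.4891, 0.1155, 0.0804]
tcp_rot: [[-0.946, -0.325, 0.001], [-0.325, 0.946, 0.0], [-0.001, -0.0, -1.0]]
force: [-0.4, 1.2, 6.1]
opening: 0.108
grasp_force: 30.0
```

```bash
python3 go.py 481.1 138.2 78 108.96
```

```text
at [489.1 115.5  80.4] F [-0.4  1.2  6.1] t 11.3 open 0.108 grip 30.0
shift [0.0006, 0.0803, 0.008] turn [-0.0001, 0.0012, 0.0005]
```

>>> step_arm(steps=[[0,0.012,0,0,0,0,1],[0,0.026,0,0,0,0,1],[0,0.04,0,0,0,0,1],[0,0.054,0,0,0,0,1],[0,0.068,0,0,0,0,1],[0,0.081,0,0,0,0,1],[0,0.081,0,0,0,0,1],[0,0.081,0,0,0,0,1]])

```text
time_s: 11.97
position: [0.4811, 0.1387, 0.0804]
tcp_rot: [[-0.946, -0.326, 0.001], [-0.326, 0.946, 0.0], [-0.001, 0.0, -1.0]]
force: [-1.2, 2.2, 6.1]
opening: 0.118
grasp_force: 30.0
```

>>> step_arm(steps=[[0,0,0,0,0,0,0.3],[0,0,0,0,0,0,0.3],[0,0,0,0,0,0,0.3],[0,0,0,0,0,0,0.3],[0,0,0,0,0,0,0.3],[0,0,0,0,0,0,0.3]])

```text
time_s: 12.47
position: [0.4809, 0.1381, 0.0797]
tcp_rot: [[-0.946, -0.325, -0.0], [-0.325, 0.946, -0.0], [0.0, 0.0, -1.0]]
force: [0.3, -0.4, 0.4]
opening: 0.341
grasp_force: 0.0
```

>>> step_arm(steps=[[0,0,-0.05,0,0,0,0.3],[0,0,-0.12,0,0,0,0.3],[0,0,-0.24,0,0,0,0.3],[0,0,-0.36,0,0,0,0.3],[0,0,-0.4,0,0,0,0.3],[0,0,-0.4,0,0,0,0.3]])

```text
time_s: 12.97
position: [0.4832, 0.1384, 0.2033]
tcp_rot: [[-0.946, -0.325, 0.008], [-0.325, 0.946, 0.0], [-0.008, -0.002, -1.0]]
force: [0.6, 0.4, -0.5]
opening: 0.346
grasp_force: 0.0
```

```bash
python3 - <<'E'
from rig import *
import cv2
from h import *
c=capture("scene");im=c["image"][:,:,::-1].copy()
cv2.imwrite("pics/h5.png",cv2.resize(im[190:290,260:393],None,fx=6,fy=6,interpolation=cv2.INTER_CUBIC))
for d in(.025,.05,.075): print(d,((proj(c,place([.5229,.0172,np.radians(19)],np.array([[0,.078+d,.083]])))-[260,190]+.5)*6-.5).round())
E
```

```text
0.025 [[527. 122.]]
0.05 [[573.  96.]]
0.075 [[618.  71.]]
```

View pics/h5.png

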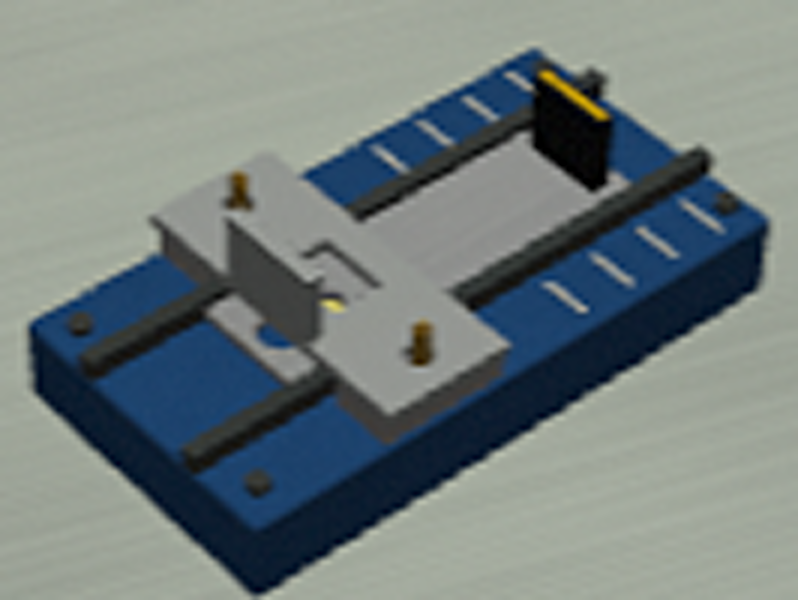

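The grip's top is at crop (573,96), exactly where the 0.050 stop should put it. The plate is still hung flat and the gripper is clear.

```bash
python3 -c "
from rig import *
print(hand_in())"
```

```text
the job is handed in; nothing more can be done
None
```

The zinc striker plate hangs flat on both pins with its lip away from the grip, the shutter went one stop on (0.025 to 0.050 m), the gripper let go and is clear, and the job was handed in at about 13 s.

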